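# Find the hidden release and open the scale's battery door

### The job

The kitchen scale lies face down for a battery change. With light fingertip pressure feel along the dark band beside its battery door for the hidden release pad, which is the same colour as the band and gives way when pushed, and press it in so that the door springs up; then push the door on with a fingertip, past upright, until it is fully open against its stop. Only touch and push, gently: do not lift, tip or shift the scale, and leave the two spare cells, the mug and the biscuit tin where they stand.

Things in the scene. Friction and masses are not known exactly. Their poses are not given: they have to be found in the camera images.
- scale: Scale face down on its dark glass (198x246x6 mm, x by y), loose, 1.1 kg. Its white underside, 188x236, is up: flat, 30 mm above the worktop. Origin: middle of the glass's lower face, on the worktop; z up, y along the dark band, x from the band to the door's hinge. Rubber feet, 19 mm across, stand 5 mm above the underside at x +-75, y +-100. Band: x -86 to -36; door: x -28 to 42, y -38 to 38.
- band_mid (a point): Middle of the dark grey band, on its surface, 29 mm above the worktop (1 mm below the white underside). The band is 50 mm wide (x) and 104 mm long (y), rigid but for the release pad. The pad itself is not listed: its middle lies on the band's centre line anywhere within 30 mm of this point, to either side along the scale's y, and differs from scale to scale.
- catch (a joint): Travel of the release pad, m: 0 up, 0.006 at the bottom; the door is free from about 0.004 on. The pad is as wide as the band, 38 mm long (y), the same grey, its surface 2 mm below the band's, with a hairline gap round it. Spring: 1.5 N at first, 4.5 N at the bottom; it comes back up when let go.
- door (a joint): Angle of the battery door, rad: 0 shut, flush with the underside and held by a spring bolt; 1.57 upright; 1.95 fully open at its stop, leaning over to +x of the scale. Once released a sprung pin lifts it to about 1.25 (free edge some 65 mm above the underside), where it stays. The hinge is slightly stiff: the door stays where it is left; about 1 N moves it.
- hinge_line (a point): Middle of the door's hinge line, 29 mm above the worktop; the line runs along the scale's y, at x +42 mm of the scale.
- door_edge (a point): Middle of the door's free edge (outer face), 70 mm from the hinge line; moves with the door, which is a white flap 76 mm wide (y) and 3 mm thick.
- cell_a: Spare AA cell, black and copper, 14 mm across, 50 mm tall, standing upright and loose on the worktop; origin at the centre of its foot. To be left alone.
- cell_b: The other spare AA cell, the same.
- mug: Green and white mug, 78 mm across, 101 mm tall, 116 mm over its handle, loose; origin under its middle. To be left alone.
- biscuit_tin: Low red tin, 75 mm across, 58 mm tall, loose; origin under its middle. To be left alone.

How it is judged:
By the outcome, as a careful person would: the job done as asked, in the order asked, and still so for the second after the job is handed in, with the robot touching nothing.
It also fails if it takes over 48 s, if anything falls off the work surface, if the arm or the gripper's body presses on something with over 40 N, if the wrist force passes 120 N, or if a joint passes its speed limit or range.

### The arm

A 6-joint arm with a two-finger parallel gripper is mounted at the origin on a cart in front of the work surface, level with it; the furniture and walls round the work are solid. World frame = base frame: x ahead of the robot, y to its left, z up, the work surface at z = 0. Lengths are in m, angles in rad, forces in N, time in s.
With the tool pointing down it reaches from about 0.35 to 0.925 m from the base axis. Payload 6.4 kg.
Tool frame: the origin (TCP) lies at the very end of the fingers, on their centre line; the grasp point (between the pads) lies 19 mm behind it; z points along the fingers, y is the line along which they close (so a half turn about z gives the same grasp; the last joint's range is limited). The gripper opens to 85 mm and grips with 20 to 120 N. Pads are 22 mm wide; open, the fingers measure 114 mm over their backs; the gripper's body (76 mm by 85 mm) begins 54 mm behind the grasp point. The pads swing forward as they close: fully open they stand 13 mm farther back than shut.
Start: joints at [0.926, 0.245, 1.558, -0, 1.339, -0.174], TCP at [0.295, 0.579, 0.203] pointing down, gripper open.
Joint ranges: [-3.13, 3.13], [-1.02, 2.26], [0.13, 2.54], [-0.95, 4.09], [0.21, 2.88], [-2.74, 2.74]. Speed limits (rad/s): [2.57, 2.57, 3.14, 3.14, 3.14, 3.14].

### API

Orientations are given as a unit quaternion [x, y, z, w].
In Python, from station import env gives the robot as it stands.
- The arm moves only by the shell command python3 -m creep 'ROWS'. ROWS is a JSON object of lists of equal length, an entry for each row: "grip": the closure, from 0 (fully open) to 1 (shut); "linear": the shift along the tool's x, y, z in cm, a list of three; "twist": the turn about the tool's z in rad. In form: {"grip": [grip, ...], "linear": [[tx, ty, tz], ...], "twist": [twist, ...]}. A call has 1 to 20 rows; each row is the pose to reach, as a shift and turn from the pose commanded when the call began, along the tool's axes at that moment; what a row does not reach only later rows make up. A row lasts 1/10 s, in which the tool goes at most 50 mm and 8.59 degrees, less where a joint would pass 70% of its speed; a pose out of reach is approached as far as the arm can. A call with a gripper value outside its range is refused whole. The fingers move at their own pace and stop on an object; the grip force is fixed at half the most. Time passes only in rows, so rows that repeat a pose let the fingers close. It gives the time, the measured TCP pose, the force, the opening and the grip force at its end, in the units of the state.
- env.sense(): the state, without advancing time (a new reading comes with each control period).
- env.read_camera(name): name is "scene" or "top" or "wrist"; returns the picture (384x512x3 uint8, red, green, blue); there is no depth.
- env.get_calibration(name): a dict with "mtx" (3x3 intrinsics, pixels), "origin" and "orientation" of the camera in the world. Camera axes: x right, y down, z forward; pixel columns grow to the right and rows downward; lengths in m; the calibration is good to about 2 mm. A picture is of the moment at which its call begins: read the wrist's pose just before it. get_calibration takes no time and is no camera call; for the wrist camera it gives the pose at the moment of the call.
- env.finish_job(): hands the job in; it is judged then, once.
The state is a dict: "clock": time; "joint_pos": joint angles; "joint_velocities": joint speeds; "joint_torque": joint torques, N m; "ee_pos": TCP position; "tcp_rot": TCP orientation; "wrist_force": force on the tool from outside, world axes, zero at the start; "wrist_torque": the same for the moment, N m; "opening": finger opening in m; "gripper_force": force on a finger pad.
Only numpy, scipy, OpenCV 4.12 (cv2) and the standard library are available. Lean on these libraries where they do the work, as an engineer would, in place of code of your own. Each camera call takes 0.05 s, during which the arm holds its last target. There are 200 camera calls.

## Working session

There is one attempt and no reset: what is moved stays moved. The work goes in short steps, Python scripts to look and compute and a shell command to move; the robot and the scene stay as the last step left them, time stands still between calls to the robot, and variables do not carry over. Pictures are saved under pics/ and viewed, at most 10 in all, crops included, and the job is handed in when it is done.

```bash
mkdir -p pics
cat > h.py <<'E'
import numpy as np,cv2
from station import env
from scipy.spatial.transform import Rotation as R
def ray(cal,u,v,z):
    d=R.from_quat(cal["orientation"]).as_matrix()@np.linalg.inv(cal["mtx"])@np.array([u,v,1.])
    o=np.array(cal["origin"]);return o+d*(z-o[2])/d[2]
def snap(n,f):
    c=env.get_calibration(n);im=env.read_camera(n);cv2.imwrite(f,im[:,:,::-1]);return c,im
E
python3 - <<'E'
from h import *
s=env.sense();print(s["clock"],s["ee_pos"],s["tcp_rot"],s["wrist_force"])
for n in("top","scene"):
    c=env.get_calibration(n);print(n,c)
    snap(n,f"pics/{n}0.png")
E
```

```text
0.0 [0.29442485 0.57877195 0.20173428] [ 2.33210671e-01  9.72425705e-01 -9.28682564e-04 -4.10787557e-04] [ 0.29843999 -0.31957015 -0.21517424]
top {'mtx': array([[348.60956165,   0.        , 259.53055123],
       [  0.        , 348.60956165, 193.40741408],
       [  0.        ,   0.        ,   1.        ]]), 'origin': array([0.41147196, 0.02327129, 0.89987971]), 'orientation': array([-0.6963088 ,  0.71563928, -0.04730453,  0.02787023])}
scene {'mtx': array([[351.3149274 ,   0.        , 259.08835216],
       [  0.        , 351.3149274 , 188.31313857],
       [  0.        ,   0.        ,   1.        ]]), 'origin': array([0.25182484, 0.48484231, 0.71114872]), 'orientation': array([-0.20644519,  0.91865963, -0.32869677,  0.07350721])}
```

View pics/top0.png

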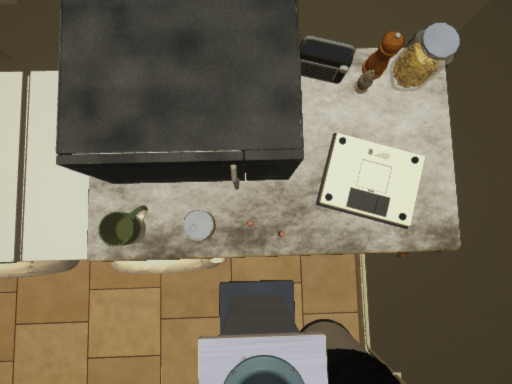

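View pics/scene0.png

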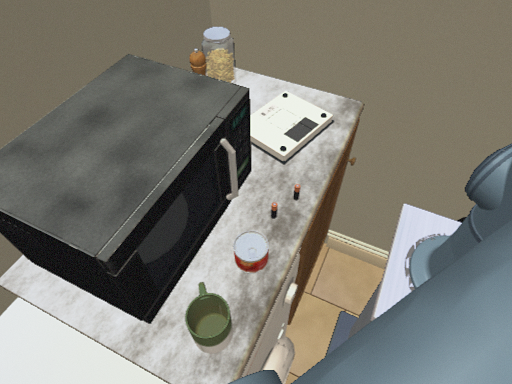

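Top view: scale at right, with feet near (343,139), (416,160), (402,217), (329,197) and the band near (368,203), so the scale's x points roughly up-image. Scene view: cells at (274,210) and (297,192), tin at (251,252), mug at (207,318), all clear of the scale.

```bash
cat >> h.py <<'E'
def pose_top(im,c):
    g=cv2.cvtColor(im,cv2.COLOR_RGB2GRAY)
    F=[]
    for u,v in [(343,139),(416,160),(402,217),(329,197)]:
        w=np.clip(130-g[v-5:v+6,u-5:u+6].astype(float),0,None); yy,xx=np.mgrid[v-5:v+6,u-5:u+6]
        F.append(ray(c,(w*xx).sum()/w.sum(),(w*yy).sum()/w.sum(),.035)[:2])
    return np.array(F)
E
python3 - <<'E'
from h import *
im=cv2.imread("pics/top0.png")[:,:,::-1];c=env.get_calibration("top")
F=pose_top(im,c);print(F,[np.linalg.norm(F[i]-F[(i+1)%4]) for i in range(4)])
ctr=F.mean(0);x=(F[0]+F[1]-F[2]-F[3]);x/=np.linalg.norm(x);print("ctr",ctr,"xdir",x,np.degrees(np.arctan2(x[1],x[0])))
y=np.array([-x[1],x[0]])
print("band",ctr-.061*x,"ydir",y)
for n,u,v,z in[("mug",118,229,.1),("tin",199,225,.058),("c1",250,223,.05),("c2",281,234,.05),("mwfrontTop",150,160,.3),("mwR",300,160,.3),("handle",235,180,.2)]: print(n,ray(c,u,v,z))
print(R.from_quat(env.sense()["tcp_rot"]).as_matrix())
E
```

```text
[[ 0.63431409 -0.21674509]
 [ 0.5799713  -0.39996982]
 [ 0.43686618 -0.35747186]
 [ 0.49088129 -0.17400649]] [np.float64(0.19111369175031653), np.float64(0.14928212156051762), np.float64(0.19125160187286622), np.float64(0.14966481538737944)]
ctr [ 0.53550821 -0.28704832] xdir [ 0.95849101 -0.28512275] -16.5661861202474
band [ 0.47704026 -0.26965583] ydir [0.28512275 0.95849101]
mug [0.42404254 0.32216358 0.1       ]
tin [0.42874269 0.14598825 0.058     ]
c1 [0.43025003 0.02379431 0.05      ]
c2 [ 0.40153877 -0.05067649  0.05      ]
mwfrontTop [0.53850491 0.1941693  0.3       ]
mwR [ 0.5323855  -0.06686842  0.3       ]
handle [0.51452236 0.05180209 0.2       ]
[[-8.91199988e-01  4.53609303e-01 -1.08657517e-03]
 [ 4.53610491e-01  8.91198905e-01 -1.42656717e-03]
 [ 3.21250458e-04 -1.76423855e-03 -9.99998392e-01]]
```

```bash
python3 -m creep '{"grip":[1,1,1,1,1,1,1,1,1,1,1,1,1,1,1,1,1,1,1,1],"linear":[[-3,-3.7,0],[-6,-7.4,0],[-9,-11.1,0],[-12,-14.8,0],[-15,-18.5,0],[-18,-22.1,0],[-21,-25.8,0],[-24,-29.5,0],[-27,-33.2,0],[-30,-36.9,0],[-33,-40.6,0],[-36,-44.3,0],[-39,-48,0],[-42,-51.7,0],[-45,-55.3,0],[-48,-59,0],[-51,-62.7,0],[-54.8,-67.4,0],[-54.8,-67.4,0],[-54.8,-67.4,0]],"twist":[0.08,0.16,0.24,0.32,0.4,0.48,0.56,0.64,0.72,0.8,0.88,0.96,1.04,1.12,1.2,1.28,1.36,1.39,1.39,1.39]}'
python3 - <<'E'
from h import *
print(env.sense()["joint_pos"],env.sense()["wrist_force"])
c,im=snap("wrist","pics/w1.png");print(c)
E
```

```text
clock: 2.1
ee_pos: [0.4772, -0.2711, 0.2022]
tcp_rot: [0.803, 0.597, -0.0, -0.001]
wrist_force: [0.9, -0.4, 0.2]
opening: -0.0
gripper_force: 0.0
[-7.23399717e-01  1.00230787e-02  1.81755979e+00  1.44907388e-04
  1.31554952e+00 -4.31240303e-01] [ 0.89802027 -0.4077473   0.22595563]
{'mtx': array([[292.10611482,   0.        , 259.24340038],
       [  0.        , 292.10611482, 192.68507932],
       [  0.        ,   0.        ,   1.        ]]), 'origin': array([ 0.50175881, -0.19155356,  0.37178007]), 'orientation': array([ 0.97602658, -0.14350137, -0.02389698,  0.16189011])}
```

View pics/w1.png

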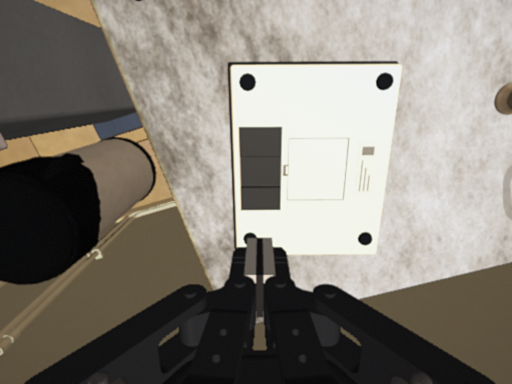

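Wrist view: band spans (240–281, 127–209), with hairlines at rows ~156 and ~187; feet at (248,82), (384,81), (250,240), (365,239).

Run:
```python
from h import *
c=env.get_calibration("wrist");im=cv2.imread("pics/w1.png");g=cv2.cvtColor(im,cv2.COLOR_BGR2GRAY).astype(float)
F=[]
for u,v in [(384,81),(365,239),(250,240),(248,82)]:
    m=(g[v-11:v+11,u-11:u+11]<110).astype(np.uint8)
    if (u,v)==(250,240): m[6:]=0
    yy,xx=np.nonzero(m);p=(xx.mean()+u-11,yy.mean()+v-11);F.append(ray(c,*p,.035)[:2]);print(p,len(xx))
F=np.array(F);print(F)
print("len",np.linalg.norm(F[0]-F[3]),np.linalg.norm(F[0]-F[1]))
x=F[0]-F[3];x/=np.linalg.norm(x);y=np.array([-x[1],x[0]]);print("x",x,"ang",np.degrees(np.arctan2(x[1],x[0])))
ctr=(F[0]+F[3])/2-.1*y;print("ctr",ctr,"viaF1",F[1]-.075*x+.1*y)
p=g[122:214,248:276].mean(1);print(p.round().astype(int))
for n,u,v in[("bandtop",261,126.5),("h1",261,156.5),("h2",261,186.5),("bandbot",261,209.5),("L",239.5,168),("R",281.5,168)]:
    d=ray(c,u,v,.029)[:2]-ctr;print(n,d@x*1e3,d@y*1e3)
d=env.sense()["ee_pos"][:2]-ctr;print("tcp in scale",d@x,d@y)
```

```text
(np.float64(384.0934579439252), np.float64(80.98130841121495)) 214
(np.float64(364.71875), np.float64(238.390625)) 128
(np.float64(249.69230769230768), np.float64(233.6153846153846)) 13
(np.float64(247.1256281407035), np.float64(81.678391959799)) 199
[[ 0.63391866 -0.21673505]
 [ 0.58083108 -0.39844164]
 [ 0.44104229 -0.34957229]
 [ 0.49229127 -0.17513593]]
len 0.14761031011015785 0.18930286586453732
x [ 0.95946813 -0.28181716] ang -16.368688444669974
ctr [ 0.53492325 -0.2918823 ] viaF1 [ 0.53705269 -0.28135854]
[243 243 244 246 222 134  73  68  71  71  71  71  71  71  71  71  71  70
  71  70  70  71  70  70  70  70  70  70  70  70  70  70  70  67  59  65
  70  70  70  70  70  69  69  69  69  69  69  69  69  69  69  69  69  68
  68  68  68  68  68  68  68  68  70  68  47  46  63  69  69  68  68  68
  68  68  68  68  68  68  68  68  68  68  68  68  68  66  62 115 217 245
 244 243]
bandtop -58.944076881397194 51.88206425743218
h1 -59.042378002316504 16.878875874202702
h2 -59.14751107106434 -20.557041196433413
bandbot -59.23319683705254 -51.06813792247192
L -84.99388640898094 2.950366125400386
R -34.37622342327533 2.7142771557678915
tcp in scale -0.061778324808395485 0.0050260985810902156
```

```bash
python3 -m creep '{"grip":[1,1,1,1,1,1,1,1,1],"linear":[[-0.7,0.2,3],[-0.7,0.2,6],[-0.7,0.2,9],[-0.7,0.2,12],[-0.7,0.2,14],[-0.7,0.2,15.5],[-0.7,0.2,16],[-0.7,0.2,16],[-0.7,0.2,16]],"twist":[0,0,0,0,0,0,0,0,0]}'
python3 - <<'E'
from h import *
c,im=snap("wrist","pics/w2.png")
E
python3 -m creep '{"grip":[1,1,1,1,1,1],"linear":[[0,0,0.2],[0,0,0.4],[0,0,0.6],[0,0,0.8],[0,0,1.0],[0,0,1.0]],"twist":[0,0,0,0,0,0]}'
```

```text
clock: 3.05
ee_pos: [0.4782, -0.2775, 0.0441]
tcp_rot: [0.802, 0.598, 0.0, 0.001]
wrist_force: [-0.6, -0.7, 0.6]
opening: 0.0003
gripper_force: 0.0
clock: 3.7
ee_pos: [0.4771, -0.277, 0.0324]
tcp_rot: [0.802, 0.597, -0.0, -0.0]
wrist_force: [-0.0, 0.1, -0.6]
opening: -0.0001
gripper_force: 0.0
```

View pics/w2.png

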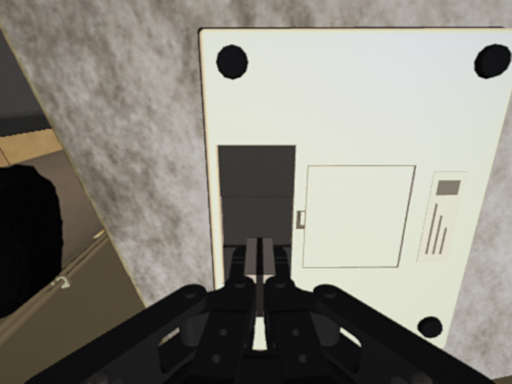

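Close view: hairlines at rows 197 and ~245, and the fingertips (260,240) are centred across the band. I'll lower gently.

```bash
python3 -m creep '{"grip":[1,1,1,1],"linear":[[0,0,0.1],[0,0,0.2],[0,0,0.3],[0,0,0.3]],"twist":[0,0,0,0]}'
python3 -m creep '{"grip":[1,1,1],"linear":[[0,0,0.1],[0,0,0.2],[0,0,0.2]],"twist":[0,0,0]}'
python3 -m creep '{"grip":[1,1,1],"linear":[[0,0,0.1],[0,0,0.2],[0,0,0.2]],"twist":[0,0,0]}'
```

```text
clock: 4.1
ee_pos: [0.4773, -0.2771, 0.0297]
tcp_rot: [0.802, 0.598, -0.0, -0.0]
wrist_force: [-0.1, 0.4, 0.4]
opening: -0.0001
gripper_force: 0.0
clock: 4.4
ee_pos: [0.4773, -0.2771, 0.0277]
tcp_rot: [0.802, 0.598, -0.0, -0.0]
wrist_force: [-0.1, 0.3, 0.1]
opening: 0.0004
gripper_force: 0.0
clock: 4.7
ee_pos: [0.4773, -0.2771, 0.0257]
tcp_rot: [0.802, 0.598, -0.0, -0.0]
wrist_force: [-0.2, 1.2, 0.2]
opening: 0.0003
gripper_force: 0.0
```

```bash
python3 -m creep '{"grip":[1,1,1],"linear":[[0,0,0.1],[0,0,0.15],[0,0,0.15]],"twist":[0,0,0]}'
python3 -m creep '{"grip":[1,1,1],"linear":[[0,0,0.1],[0,0,0.15],[0,0,0.15]],"twist":[0,0,0]}'
```

```text
clock: 5.0
ee_pos: [0.4774, -0.2772, 0.0243]
tcp_rot: [0.802, 0.598, -0.0, -0.0]
wrist_force: [-0.4, 0.3, -0.1]
opening: 0.0001
gripper_force: 0.0
clock: 5.3
ee_pos: [0.4773, -0.2772, 0.0228]
tcp_rot: [0.802, 0.598, -0.0, -0.0]
wrist_force: [-0.1, -0.6, -0.3]
opening: 0.0002
gripper_force: 0.0
```

Run:
```python
from h import *
c,im=snap("wrist","pics/w3.png")
s=env.sense();print(s["wrist_force"],s["wrist_torque"],s["joint_torque"])
c,im=snap("scene","pics/s3.png")
cv2.imwrite("pics/s3c.png",cv2.resize(im[60:200,200:400,::-1],None,fx=4,fy=4))
```

```text
[-0.00980266  0.29699963  0.38345504] [-0.00465625  0.01431522  0.04977534] [-1.19182074e-03 -3.70668483e+01 -2.62672162e+01 -2.79451833e-04
  7.09963365e-05 -1.11749176e-05]
```

View pics/w3.png

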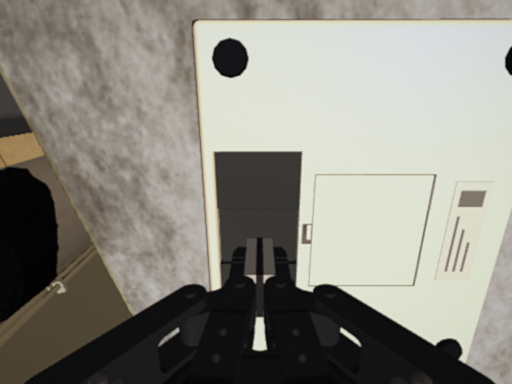

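View pics/s3c.png

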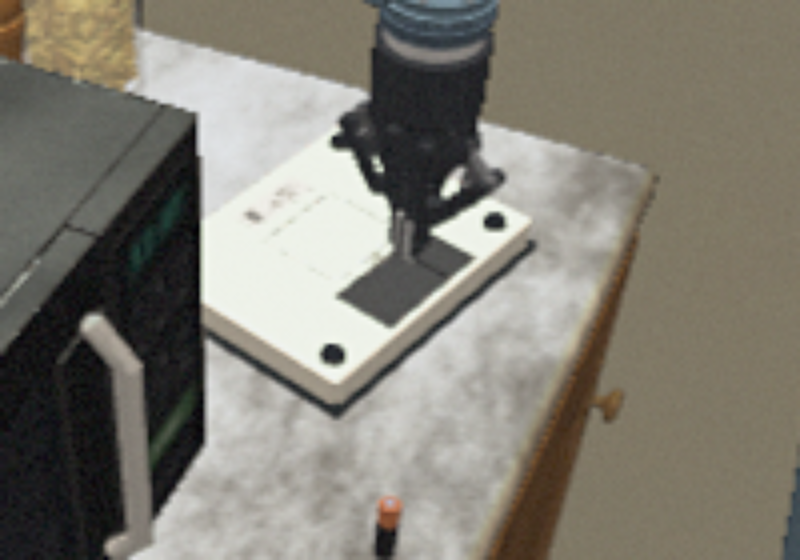

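Close view: pad hairlines at rows ~209 and ~262; fingertip far edge at (260,238). No force yet; I'll check the geometry by projecting the TCP.

Run:
```python
from h import *
c=env.get_calibration("wrist");s=env.sense();M=R.from_quat(c["orientation"]).as_matrix();T=R.from_quat(s["tcp_rot"]).as_matrix()
for d in[(0,0,0),(.011,0,0),(-.011,0,0),(0,.012,0),(.011,.0,-.005)]:
    p=M.T@(s["ee_pos"]+T@np.array(d)-c["origin"]);q=c["mtx"]@p;print(d,q[:2]/q[2])
g=cv2.cvtColor(cv2.imread("pics/w3.png"),cv2.COLOR_BGR2GRAY)
print(g[145:275,225:238].mean(1).round().astype(int))
for v in(151.5,209,262):print(v,[ ((ray(c,u,v,.029)-s["ee_pos"])@T[:,:2]*1e3).round(1) for u in(217,258,299)])
```

```text
(0, 0, 0) [258.28828319 230.22427781]
(0.011, 0, 0) [258.27359546 214.41187743]
(-0.011, 0, 0) [258.30242337 245.44720538]
(0, 0.012, 0) [276.99331449 230.21881753]
(0.011, 0.0, -0.005) [258.25693166 217.62444507]
[224 224 225 225 229 222 155  76  53  55  56  56  57  56  56  56  57  56
  56  56  56  56  56  56  56  56  56  56  56  56  56  55  55  55  56  56
  56  56  56  55  56  56  56  56  56  56  55  56  56  56  56  55  56  56
  56  55  55  56  56  55  56  56  55  52  54  56  56  56  56  55  56  56
  56  56  56  56  56  56  56  56  56  56  56  56  56  57  56  56  56  57
  56  57  57  57  57  57  57  57  57  57  57  57  55  53  49  46  43  42
  41  40  39  41  44  41  38  35  27  24  23  31  35  34  33  32  32  31
  31  30  30  29]
151.5 [array([ 52.1, -23.2]), array([52.1, -0.1]), array([52.1, 23. ])]
209 [array([ 17.1, -24.9]), array([17.1, -0.1]), array([17.1, 24.6])]
262 [array([-19.6, -26.6]), array([-19.6,  -0.2]), array([-19.6,  26.2])]
```

Run:
```python
from h import *
s=env.sense();T=R.from_quat(s["tcp_rot"]).as_matrix()
cw,cs=env.get_calibration("wrist"),env.get_calibration("scene")
for z in(.02,.029,.035,.04,.045,.05,.06):
    print(z,*[((ray(c,u,v,z)-s["ee_pos"])@T[:,:2]*1e3).round(1) for c,u,v in((cw,247,238),(cw,273,238),(cs,299,124.5),(cs,304,124.5))])
g=cv2.cvtColor(cv2.imread("pics/w3.png"),cv2.COLOR_BGR2GRAY)
print(g[230:250:2,240:282:2])
g=cv2.cvtColor(cv2.imread("pics/s3.png"),cv2.COLOR_BGR2GRAY);print(g[106:132,292:312])
```

```text
0.02 [-7.1 -7.4] [-7.1  9.7] [-19.8  20.7] [-29.8   9.6]
0.029 [-2.4 -7. ] [-2.4  9.2] [-10.9  14.8] [-20.8   3.8]
0.035 [ 0.8 -6.8] [0.8 8.9] [-4.9 10.8] [-14.7  -0. ]
0.04 [ 3.4 -6.5] [3.4 8.6] [0.  7.5] [-9.7 -3.3]
0.045 [ 6.  -6.3] [6.  8.3] [5.  4.2] [-4.7 -6.5]
0.05 [ 8.7 -6.1] [8.7 8.1] [9.9 1. ] [ 0.4 -9.7]
0.06 [13.9 -5.6] [13.9  7.5] [19.9 -5.6] [ 10.4 -16.1]
[[55 56 56 57 55 54 56 56 55 57 56 55 55 56 56 56 56 56 57 56 55]
 [56 57 57 55 54 55 54 55 55 56 55 55 57 55 55 54 57 56 56 55 55]
 [56 56 56 55 55 56 55 56 57 56 55 57 55 56 57 56 54 56 54 56 57]
 [55 55 56 56 55 53 54 53 53 54 54 54 53 52 54 54 54 56 55 56 54]
 [57 57 57 59 70 69 70 70 58 17 16 43 71 70 70 71 62 54 55 57 56]
 [55 57 56 62 80 78 78 80 67 10 10 45 81 79 81 79 68 55 57 55 57]
 [56 57 55 62 80 78 79 80 63  8  9 44 81 80 77 79 70 53 56 54 55]
 [57 56 56 66 79 80 80 79 53  8  8 34 79 79 79 79 73 56 56 56 55]
 [45 46 45 61 80 79 79 78 53  8 12 35 78 79 78 80 72 45 47 46 46]
 [14 15 13 51 80 79 78 78 52  6 10 36 80 78 77 80 70 18 13 13 14]]
[[ 54  33  39  39  39  33  27  30  41  46  39  36  40  36  42  56  
[... 1443 characters left out ...]
  84  83
   85  84]
 [218 211 195 189 144  94  81  78  92 114 105  73  63  82  84  84  83  80
   82  84]
 [235 216 196 117  94  80  79  83  77  88 102  95  60  62  76  81  83  85
   85  85]
 [234 164  99  92  84  85  82  81  84  86  87  83  79  73  60  67  79  77
   85  85]
 [163  86  77  83  82  86  82  87  85  84  83  85  83  84  82  71  63  73
   79  81]
 [ 94  79  82  83  85  82  85  84  82  80  82  85  84  85  86  86  83  64
   51  67]
 [ 80  84  79  87  86  83  84  81  81  87  84  85  83  84  82  83  85  85
   76  69]
 [ 81  86  83  82  83  86  83  82  84  85  84  83  82  82  86  83  84  80
   85 140]
 [ 81  85  88  83  87  85  86  80  84  82  85  83  86  85  84  80  79  96
  147 225]]
```

Both views place the real fingertip at roughly z≈0.04, higher than the TCP suggests, so I'll keep descending slowly on force.

```bash
python3 -m creep '{"grip":[1,1,1],"linear":[[0,0,0.1],[0,0,0.2],[0,0,0.2]],"twist":[0,0,0]}'
python3 - <<'E'
from h import *
c,im=snap("wrist","pics/w4.png");s=env.sense();print(s["wrist_force"],s["ee_pos"],s["joint_torque"][1:3])
c,im=snap("scene","pics/s4.png")
cv2.imwrite("pics/s4c.png",cv2.resize(im[95:145,270:330,::-1],None,fx=10,fy=10,interpolation=cv2.INTER_CUBIC))
E
```

```text
clock: 5.7
ee_pos: [0.4773, -0.2771, 0.0207]
tcp_rot: [0.802, 0.598, -0.0, -0.0]
wrist_force: [0.6, -0.1, 0.3]
opening: -0.0002
gripper_force: 0.0
[-0.89446961  0.32476509 -0.45952424] [ 0.47733852 -0.27718367  0.02077779] [-37.12507367 -26.18305385]
```

View pics/s4c.png

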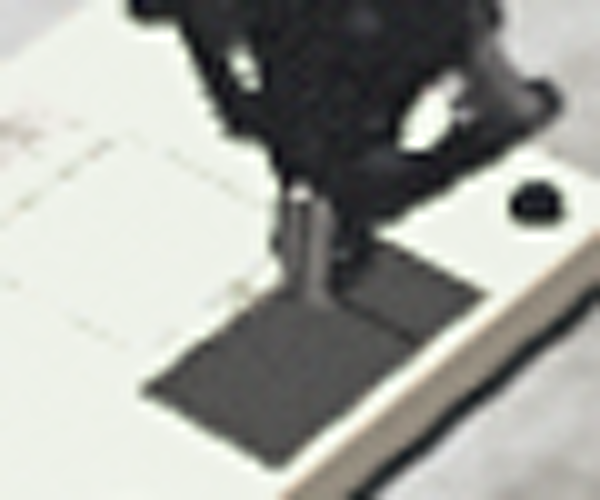

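Crop: fingertip end at about (315,300), just inside the pad from the hairline at (380,320), still hovering. Continue downward.

```bash
for i in 1 ; do :; done; python3 -m creep '{"grip":[1,1,1,1],"linear":[[0,0,0.1],[0,0,0.2],[0,0,0.3],[0,0,0.3]],"twist":[0,0,0,0]}'
python3 -m creep '{"grip":[1,1,1],"linear":[[0,0,0.1],[0,0,0.2],[0,0,0.2]],"twist":[0,0,0]}'
```

```text
clock: 6.2
ee_pos: [0.4773, -0.2771, 0.0177]
tcp_rot: [0.802, 0.598, -0.0, -0.0]
wrist_force: [-0.3, 0.3, -0.1]
opening: -0.0001
gripper_force: 0.0
clock: 6.5
ee_pos: [0.4773, -0.2771, 0.0157]
tcp_rot: [0.802, 0.598, -0.0, -0.0]
wrist_force: [-0.7, 0.3, -0.2]
opening: -0.0003
gripper_force: 0.0
```

```bash
python3 -m creep '{"grip":[1,1,1],"linear":[[0,0,0.1],[0,0,0.2],[0,0,0.2]],"twist":[0,0,0]}'
python3 -m creep '{"grip":[1,1,1],"linear":[[0,0,0.1],[0,0,0.2],[0,0,0.2]],"twist":[0,0,0]}'
```

```text
clock: 6.8
ee_pos: [0.4773, -0.2771, 0.0137]
tcp_rot: [0.802, 0.598, -0.0, -0.0]
wrist_force: [-0.3, -0.3, 0.4]
opening: -0.0
gripper_force: 0.0
clock: 7.1
ee_pos: [0.4773, -0.2771, 0.0117]
tcp_rot: [0.802, 0.598, -0.0, -0.0]
wrist_force: [0.8, 0.1, 0.0]
opening: -0.0
gripper_force: 0.0
```

```bash
python3 -m creep '{"grip":[1,1,1],"linear":[[0,0,0.1],[0,0,0.2],[0,0,0.2]],"twist":[0,0,0]}'
python3 - <<'E'
from h import *
c,im=snap("wrist","pics/w5.png");s=env.sense();print(s["wrist_force"],s["ee_pos"],s["joint_torque"][1:3])
c,im=snap("scene","pics/s5.png")
a=cv2.resize(im[95:145,270:330,::-1],None,fx=6,fy=6,interpolation=cv2.INTER_CUBIC)
b=cv2.resize(cv2.imread("pics/w5.png")[130:290,190:320],(360,443))
cv2.imwrite("pics/c5.png",np.vstack([np.hstack([a,b[:300]])]))
E
```

```text
clock: 7.4
ee_pos: [0.4773, -0.2771, 0.0097]
tcp_rot: [0.802, 0.598, -0.0, -0.0]
wrist_force: [0.1, 0.2, 0.1]
opening: 0.0003
gripper_force: 0.0
[ 0.4394556  -0.06931709 -0.22333218] [ 0.47733119 -0.27718799  0.00979063] [-37.43384957 -25.70455134]
```

View pics/c5.png

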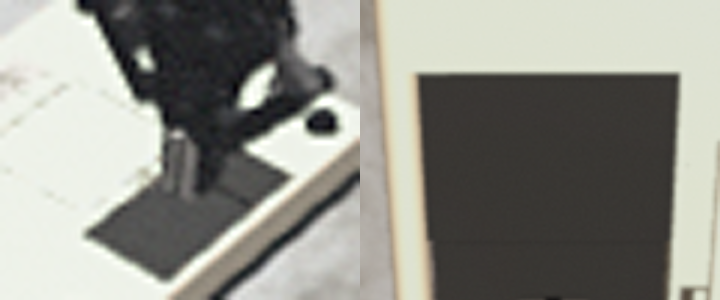

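Left crop: fingertip end at (185,195), about mid-pad and nearly touching. Continue in 2 mm steps.

```bash
python3 -m creep '{"grip":[1,1,1],"linear":[[0,0,0.1],[0,0,0.2],[0,0,0.2]],"twist":[0,0,0]}'
python3 -m creep '{"grip":[1,1,1],"linear":[[0,0,0.1],[0,0,0.15],[0,0,0.15]],"twist":[0,0,0]}'
```

```text
clock: 7.8
ee_pos: [0.4773, -0.2771, 0.0077]
tcp_rot: [0.802, 0.598, -0.0, -0.0]
wrist_force: [1.2, 0.3, 1.3]
opening: -0.0003
gripper_force: 0.0
clock: 8.1
ee_pos: [0.4773, -0.2772, 0.0063]
tcp_rot: [0.802, 0.598, -0.0, -0.0]
wrist_force: [-0.3, -0.5, 0.5]
opening: 0.0
gripper_force: 0.0
```

```bash
python3 -m creep '{"grip":[1,1],"linear":[[0,0,0.15],[0,0,0.15]],"twist":[0,0]}'
python3 -m creep '{"grip":[1,1],"linear":[[0,0,0.15],[0,0,0.15]],"twist":[0,0]}'
```

```text
clock: 8.3
ee_pos: [0.4773, -0.2772, 0.0047]
tcp_rot: [0.802, 0.598, -0.0, -0.0]
wrist_force: [-0.7, 0.7, -0.0]
opening: 0.0001
gripper_force: 0.0
clock: 8.5
ee_pos: [0.4773, -0.2771, 0.0032]
tcp_rot: [0.802, 0.598, -0.0, -0.0]
wrist_force: [-0.0, -0.7, -0.7]
opening: 0.0003
gripper_force: 0.0
```

```bash
python3 -m creep '{"grip":[1,1],"linear":[[0,0,0.15],[0,0,0.15]],"twist":[0,0]}'
python3 -m creep '{"grip":[1,1],"linear":[[0,0,0.15],[0,0,0.15]],"twist":[0,0]}'
```

```text
clock: 8.7
ee_pos: [0.4773, -0.2771, 0.0017]
tcp_rot: [0.802, 0.598, -0.0, -0.0]
wrist_force: [-0.0, -0.3, 0.2]
opening: 0.0002
gripper_force: 0.0
clock: 8.9
ee_pos: [0.4773, -0.2771, 0.0002]
tcp_rot: [0.802, 0.598, -0.0, -0.0]
wrist_force: [-0.1, 0.1, 0.2]
opening: 0.0002
gripper_force: 0.0
```

Run:
```python
from h import *
c,im=snap("scene","pics/s6.png");g=cv2.cvtColor(im,cv2.COLOR_RGB2GRAY)
print(g[112:140,294:312])
F=[env.sense()["wrist_force"]]
print(F)
```

```text
[[ 38  39  28  37  39  41  41  40  43  42  38  34  41  34  22  27 196 251]
 [ 36  37  38  36  34  40  39  43  41  42  36  38  56  39  27  84 208 248]
 [ 76  60  35  37  43  37  45  42  40  37  38  37  31  40  29 161 243 249]
 [189 154  59  29  34  38  46  47  34  37  28  38  48  56  41 185 252 227]
 [249 236 126  28  40  39  41  43  38  27  32  45  60  61  62  54  46  37]
 [243 234 146  40  45  31  40  37  40  32  32  39  57  60  58  52  40  36]
 [240 246 228  32  37  42  27  41  42  34  41  40  44  51  50  38  39  40]
 [241 246 225  67  83 105  64  42  33  36  39  34  43  36  37  36  36  34]
 [240 244 216  79 147 179 113  49  42  39  37  46  36  40  41  43  39  35]
 [241 234 175  85 104  98  81  96  44  35  38  34  43  39  40  34  45  54]
 [231 235 225  63  98  81  89 119  85  29  36  47  46  40  47  54  72  78]
 [201 238 218  84  95  79  92 124  95  33  33  49  56  57  65  74  83  89]
 [194 179 109  81 104  77  97 112  78  33  39  31  52  75  86  86  86  83]
 [196 119  74  84 109  81 110 111  78  35  39  44  54  76  85  82  86  83]
 [ 96  91  72  95  99  69 105 104  60  39  33  42 
[... 349 characters left out ...]
1  83  87  87  86  85  84  85  84  74  98 149 223]
 [ 88  83  79  83  83  82  82  82  84  82  85  80  79  81 106 186 240 242]
 [ 84  84  85  87  85  86  84  86  79  85  84  82  83 118 218 251 236 191]
 [ 84  82  83  85  83  88  84  82  86  85  83  85 136 226 249 231 177 140]
 [ 86  84  84  84  82  83  84  87  81  78  84 135 225 246 226 169 136 139]
 [ 83  82  81  85  86  85  81  79  77  90 143 225 245 220 161 135 140 140]
 [ 81  86  82  84  82  84  81  79 107 180 239 243 211 150 131 142 143 142]
 [ 83  79  81  85  85  78  82 120 220 250 238 194 142 136 143 143 141 120]
 [ 91  75  83  87  79  81 132 226 249 232 178 140 138 141 143 139 111  49]]
[array([ 0.25077156,  0.37472726, -0.02232737])]
```

```bash
python3 - <<'E'
from h import *
s=env.sense();T=R.from_quat(s["tcp_rot"]).as_matrix();cs=env.get_calibration("scene");cw=env.get_calibration("wrist")
for z in(.02,.025,.029,.033,.037):
    print(z,*[((ray(c,u,v,z)-s["ee_pos"])@T[:,:2]*1e3).round(1) for c,u,v in((cw,260,237.5),(cs,299,130),(cs,300,130.5))])
E
python3 -m creep '{"grip":[1,1],"linear":[[0,0,0.15],[0,0,0.15]],"twist":[0,0]}'
python3 -m creep '{"grip":[1,1],"linear":[[0,0,0.15],[0,0,0.15]],"twist":[0,0]}'
```

```text
0.02 [5.1 1. ] [-0.4  5.7] [-0.6  2.1]
0.025 [7.7 1. ] [4.5 2.5] [ 4.2 -1. ]
0.029 [9.8 1. ] [ 8.3 -0.1] [ 8.1 -3.6]
0.033 [11.9  1. ] [12.2 -2.6] [12.  -6.1]
0.037 [14.  1.] [16.  -5.2] [15.8 -8.6]
clock: 9.15
ee_pos: [0.4773, -0.2772, -0.0013]
tcp_rot: [0.802, 0.598, -0.0, -0.0]
wrist_force: [0.5, 0.0, 0.2]
opening: 0.0001
gripper_force: 0.0
clock: 9.35
ee_pos: [0.4774, -0.2773, -0.0026]
tcp_rot: [0.802, 0.598, -0.0, -0.0]
wrist_force: [-0.9, 0.4, 1.8]
opening: 0.0003
gripper_force: 0.9
```

Contact (1.8 N). Feel whether it gives way.

```bash
python3 -m creep '{"grip":[1,1],"linear":[[0,0,0.1],[0,0,0.1]],"twist":[0,0]}'
python3 -m creep '{"grip":[1,1],"linear":[[0,0,0.1],[0,0,0.1]],"twist":[0,0]}'
```

```text
clock: 9.55
ee_pos: [0.4775, -0.2773, -0.0035]
tcp_rot: [0.802, 0.598, 0.0, 0.0]
wrist_force: [0.0, 0.7, 1.7]
opening: -0.0
gripper_force: 1.3
clock: 9.75
ee_pos: [0.4774, -0.2773, -0.0046]
tcp_rot: [0.802, 0.598, 0.0, 0.0]
wrist_force: [-0.6, 1.6, 2.8]
opening: -0.0001
gripper_force: 1.5
```

It gives way softly, so this is the pad. Press on.

```bash
python3 -m creep '{"grip":[1,1],"linear":[[0,0,0.1],[0,0,0.1]],"twist":[0,0]}'
python3 -m creep '{"grip":[1,1],"linear":[[0,0,0.1],[0,0,0.1]],"twist":[0,0]}'
python3 - <<'E'
from h import *
c,im=snap("wrist","pics/w7.png")
a=cv2.imread("pics/w5.png");print(np.abs(a.astype(int)-im[:,:,::-1]).mean(2)[170:290,300:440].mean())
E
```

```text
clock: 9.95
ee_pos: [0.4775, -0.2773, -0.0056]
tcp_rot: [0.802, 0.597, 0.0, 0.0]
wrist_force: [-0.9, 0.3, 2.8]
opening: 0.0001
gripper_force: 1.4
clock: 10.15
ee_pos: [0.4775, -0.2773, -0.0066]
tcp_rot: [0.802, 0.598, 0.0, 0.0]
wrist_force: [-0.5, 0.8, 3.7]
opening: -0.0002
gripper_force: 2.0
34.787123015873014
```

View pics/w7.png

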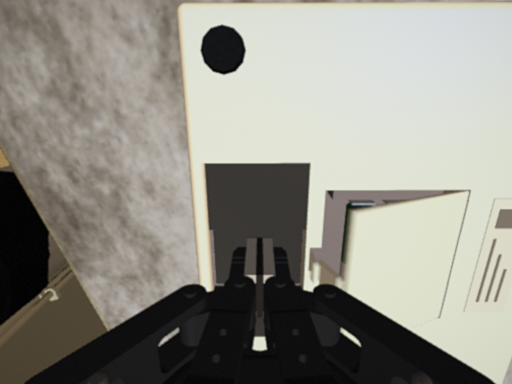

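The door is springing up, with its free edge near (345,250). I'll hold briefly, lift, then move up to the door's inner face.

```bash
python3 -m creep '{"grip":[1,1,1,1,1,1,1,1,1,1,1,1,1,1],"linear":[[0,0,0],[0,0,0],[0,0,0],[0,0,0],[0,0,-0.8],[0,0,-2],[0,0,-4],[0,0,-5.6],[0,0,-5.6],[0,2,-5.6],[0,4,-5.6],[0,5.5,-5.6],[0,6.2,-5.6],[0,6.2,-5.6]],"twist":[0,0,0,0,0,0,0,0,0,0,0,0,0,0]}'
python3 - <<'E'
from h import *
c,im=snap("scene","pics/s8.png");c,w=snap("wrist","pics/w8.png")
a=cv2.resize(im[80:145,260:340,::-1],(400,325),interpolation=cv2.INTER_CUBIC)
b=cv2.resize(w[:,:,::-1],(400,300));b=np.vstack([b,np.zeros((25,400,3),np.uint8)])
cv2.imwrite("pics/c8.png",np.hstack([a,b]))
E
```

```text
clock: 11.6
ee_pos: [0.5369, -0.2948, 0.0488]
tcp_rot: [0.802, 0.598, -0.0, -0.0]
wrist_force: [-0.5, 0.1, -0.9]
opening: -0.0
gripper_force: 0.0
```

```bash
python3 -m creep '{"grip":[1,1,1,1,1,1],"linear":[[0,0.3,0],[0,0.6,0],[0,0.9,0],[0,1.2,0],[0,1.5,0],[0,1.5,0]],"twist":[0,0,0,0,0,0]}'
python3 -m creep '{"grip":[1,1,1,1],"linear":[[0,0.3,0],[0,0.6,0],[0,0.9,0],[0,0.9,0]],"twist":[0,0,0,0]}'
```

```text
clock: 12.3
ee_pos: [0.5516, -0.2994, 0.0495]
tcp_rot: [0.802, 0.598, 0.0, 0.0]
wrist_force: [-0.6, -0.5, -0.1]
opening: 0.0002
gripper_force: 0.0
clock: 12.7
ee_pos: [0.5602, -0.302, 0.0494]
tcp_rot: [0.802, 0.598, 0.0, 0.0]
wrist_force: [-0.6, -0.2, 0.2]
opening: -0.0002
gripper_force: 0.0
```

```bash
python3 -m creep '{"grip":[1,1,1,1,1,1],"linear":[[0,0.2,0],[0,0.4,0],[0,0.6,0],[0,0.8,0],[0,1,0],[0,1,0]],"twist":[0,0,0,0,0,0]}'
python3 -m creep '{"grip":[1,1,1,1],"linear":[[0,0.2,0],[0,0.4,0],[0,0.5,0],[0,0.5,0]],"twist":[0,0,0,0]}'
python3 -m creep '{"grip":[1,1,1],"linear":[[0,0.2,0],[0,0.3,0],[0,0.3,0]],"twist":[0,0,0]}'
```

```text
clock: 13.3
ee_pos: [0.5697, -0.3048, 0.0494]
tcp_rot: [0.802, 0.598, 0.0, 0.0]
wrist_force: [0.1, -0.0, 0.6]
opening: -0.0
gripper_force: 0.0
clock: 13.7
ee_pos: [0.5719, -0.3053, 0.049]
tcp_rot: [0.802, 0.598, -0.002, -0.003]
wrist_force: [-11.3, 2.5, 5.9]
opening: 0.0001
gripper_force: 5.2
clock: 14.0
ee_pos: [0.5749, -0.3062, 0.049]
tcp_rot: [0.802, 0.598, -0.002, -0.003]
wrist_force: [-8.6, 2.5, 5.6]
opening: -0.0001
gripper_force: 4.9
```

The force jumped, so I'm backing off to check.

```bash
python3 -m creep '{"grip":[1,1,1,1],"linear":[[0,-0.6,0],[0,-1.5,0],[0,-3,0],[0,-3,0]],"twist":[0,0,0,0]}'
python3 - <<'E'
from h import *
c,im=snap("scene","pics/s9.png");cw,w=snap("wrist","pics/w9.png");ct,t=snap("top","pics/t9.png")
a=cv2.resize(im[75:165,240:350,::-1],(400,327),interpolation=cv2.INTER_CUBIC)
b=cv2.resize(w[:,:,::-1],(400,300));b=np.vstack([b,np.zeros((27,400,3),np.uint8)])
s8=cv2.imread("pics/s8.png");w8=cv2.imread("pics/w8.png")
d=cv2.resize(s8[75:165,240:350],(330,270),interpolation=cv2.INTER_CUBIC);e=cv2.resize(t[120:240,300:440,::-1],(315,270),interpolation=cv2.INTER_CUBIC)
cv2.imwrite("pics/c9.png",np.vstack([np.hstack([a,b]),np.hstack([d,e,np.zeros((270,155,3),np.uint8)])]))
t0=cv2.cvtColor(cv2.imread("pics/top0.png"),cv2.COLOR_BGR2GRAY);t1=cv2.cvtColor(t,cv2.COLOR_RGB2GRAY)
for u,v in [(343,139),(416,160),(402,217),(329,197),(322,200),(410,224)]:
    p=t0[v-7:v+8,u-7:u+8];q=t1[v-12:v+13,u-12:u+13];r=cv2.matchTemplate(q,p,cv2.TM_CCOEFF_NORMED)
    _,m,_,l=cv2.minMaxLoc(r);x,y=l
    sx=sy=0
    if 0<x<10 and 0<y<10:
        sx=(r[y,x-1]-r[y,x+1])/(2*(r[y,x-1]+r[y,x+1]-2*r[y,x]));sy=(r[y-1,x]-r[y+1,x])/(2*(r[y-1,x]+r[y+1,x]-2*r[y,x]))
    print((u,v),round(m,3),x-5+sx,y-5+sy)
E
```

```text
clock: 14.4
ee_pos: [0.547, -0.2977, 0.049]
tcp_rot: [0.802, 0.597, -0.0, -0.001]
wrist_force: [0.4, -0.3, 0.4]
opening: 0.0001
gripper_force: 0.0
(343, 139) 0.987 0.1700094 -1.1033671
(416, 160) 0.379 -2 5
(402, 217) 0.156 5 3
(329, 197) 0.979 0.27481905 -1.229752
(322, 200) 0.973 0.30038202 -1.1907527
(410, 224) 0.167 5 -5
```

View pics/c9.png

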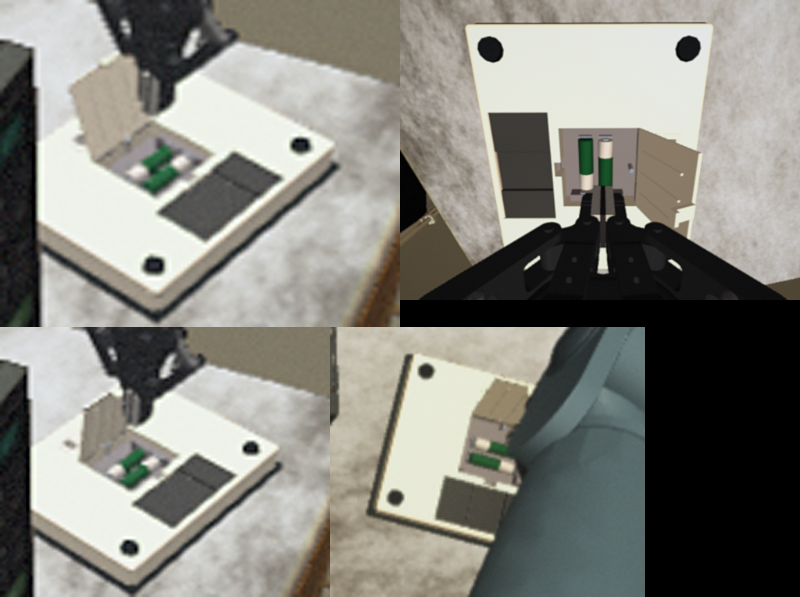

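The view shows the door swung well over (edge corner at (699,151) in the right panel). The top view shows the scale shifted about 1.2 px, roughly 3 mm, when the door met its stop. I'll compute the door angle.

Run:
```python
from h import *
c=env.get_calibration("wrist");x=np.array([.9593,-.2822,0]);y=np.array([.2822,.9593,0])
o=c["origin"];M=R.from_quat(c["orientation"]).as_matrix()
g=cv2.cvtColor(cv2.imread("pics/w9.png"),cv2.COLOR_BGR2GRAY);print(g[176:216:3,370:396:2])
h=ray(c,303.5,164,.029)
for u,v in[(382,193),(384,193),(384,195),(382,197)]:
    d=M@np.linalg.inv(c["mtx"])@np.array([u,v,1.]);t=((h-o)@y)/(d@y);p=o+d*t-h
    print(p@x,p[2],np.arctan2(p[2],-p@x),np.hypot(p@x,p[2]))
print("h",(h-[.5349,-.2919,0])@x,(h-[.5349,-.2919,0])@y)
```

```text
[[231 231 231 231 231 229 198 194 190 190 192 191 181]
 [230 231 231 231 231 227 189 192 196 195 191 188 189]
 [231 231 231 232 231 220 185 189 188 191 191 188 187]
 [231 231 231 231 231 210 186 185 185 188 188 184 184]
 [230 233 232 232 230 201 193 188 184 183 184 184 184]
 [118 121 161 203 227 196 191 189 189 186 185 189 190]
 [124 126 124 120 117 126 139 171 187 187 184 189 199]
 [124 125 124 125 125 123 183 231 224 192 189 193 202]
 [125 125 126 125 125 126 211 231 218 190 191 194 195]
 [124 125 125 125 125 138 226 231 207 192 193 195 195]
 [125 125 124 124 124 156 231 230 195 192 194 194 197]
 [124 125 125 126 123 175 232 228 183 188 190 190 191]
 [126 125 124 124 124 198 232 222 181 185 188 186 184]
 [125 124 125 124 129 216 232 210 181 183 184 187 187]]
0.02837619966675287 0.05984146526002812 2.013583230879777 0.06622846572278855
0.029316197336022882 0.059854016990195213 2.026246645028306 0.06664790151315503
0.0281636405215187 0.06269000155580443 1.9930284653830141 0.06872573711857946
0.02615077305818072 0.06540611255612236 1.9511488550252083 0.07044020507667917
h 0.04551332815222918 0.035816880438277576
```

The door angle works out at about 1.95–2.0 rad, so it is at its stop. I'll lift clear and hand in.

```bash
python3 -m creep '{"grip":[1,1,1,1,1,1,1],"linear":[[0,-0.5,-2],[0,-1,-5],[0,-1,-9],[0,-1,-13],[0,-1,-15],[0,-1,-15],[0,-1,-15]],"twist":[0,0,0,0,0,0,0]}'
python3 -c "
from station import env
print(env.finish_job())"
```

```text
clock: 15.25
ee_pos: [0.539, -0.2956, 0.1991]
tcp_rot: [0.802, 0.598, 0.0, 0.0]
wrist_force: [0.2, -0.8, -0.9]
opening: -0.0
gripper_force: 0.0
the job is handed in; nothing more can be done
None
```

I pressed the release pad in and pushed the door fully open to its stop (about 1.95 rad by camera), and handed the job in at about 15 s, but the last push reached about 11 N at the stop and slid the scale about 3 mm, against the instruction not to shift it; the cells, mug and tin were not touched.

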